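Put the shop desk's tools back on their outline pads

TASK

Tidy the shop desk: put the stapler, the tape measure, the round stamp and the calculator each on the cork pad that bears its silhouette, upright, centred on the silhouette and lined up with it (either end may point either way). Set each one down gently rather than dropping it, and leave the coffee cup standing where it is.

Things in the scene. Friction and masses are not known exactly. Their poses are not given: they have to be found in the camera images.
- stapler: (All sizes in mm.) Loose stapler standing on its base on the desk: blue top, black base. 104 long (own x) x 30 wide (own y) x 46 high; the blue top is 98 x 26, from 24 to 46 above the underside, and is where to grip it, across y. Origin: centre of the underside; z up. About 0.16 kg.
- tape_measure: Loose tape measure standing upright: green D-shaped case, grey disc on each flat side, steel tab at the +x end. 62 long (own x; the tab adds 9) x 36 wide (own y) x 58 high; grip it across y. Origin: centre of the underside of the case; z up. About 0.2 kg.
- stamp: Loose round hand stamp, standing: red disc base 46 across and 14 high, 16 thick neck, pale wooden knob 28 across between 46 and 58 above the underside; 66 high in all. Round, so its yaw does not matter. Origin: centre of the underside; z up. About 0.09 kg.
- calculator: Loose pocket calculator lying face up: white case, grey keys (one red), dark green display at the +x end. 98 long (own x) x 58 wide (own y) x 16 high; grip it across y. Origin: centre of the underside; z up. About 0.13 kg.
- pad_stapler: Fixed cork-coloured pad, 122 (own x) x 48 (own y) x 4 thick, with the stapler's silhouette in flat blue (104 x 30, one end round) in the middle. Origin: centre of the pad's underside on the desk; its flat top is 4 higher. x is the silhouette's long axis.
- pad_tape: Fixed cork-coloured pad, 82 (own x) x 56 (own y) x 4 thick, with the tape measure's silhouette in flat green (62 x 36, small tab at +x; the origin is the centre of the 62 x 36 part). Origin: centre of the pad's underside; its flat top is 4 higher. x is the silhouette's long axis.
- pad_stamp: Fixed round cork-coloured pad, 68 across, 4 thick, with a flat red disc, 46 across, in the middle. Origin: centre of the pad's underside; its flat top is 4 higher.
- pad_calculator: Fixed cork-coloured pad, 116 (own x) x 76 (own y) x 4 thick, with the calculator's silhouette in flat white (98 x 58, dark green display bar near the +x end) in the middle. Origin: centre of the pad's underside; its flat top is 4 higher. x is the silhouette's long axis.
- cup: Loose white ceramic coffee cup, 62 across, 56 high, standing on the desk among the other things; to be left alone. Origin: centre of the underside; z up. (Also lying between the things, of no account: an eraser, a roll of tape and a sharpener, all at most 18 high. All things and pads stand at least about 135 apart, centre to centre, and turn up at any yaw.)
Things that resemble listed ones, but are neither listed nor needed, are in the scene too. Leave any pink or red look-alike of the pad_calculator alone.

How it is judged (in metres and radians):
At the end, for the whole second after the job is handed in: Each of the four stands upright (within 0.12 rad) on the pad with its silhouette, within 12 mm of the pad's centre and, but for the round stamp, its long axis within 0.22 rad of the pad's, either way round; released and at rest; the cup upright and within 20 mm of its start (horizontal distance between stapler and pad_stapler below 0.012 m and z of stapler in the frame of pad_stapler between 0.001 and 0.008 m and angle between each of stapler, tape_measure, stamp, calculator, cup's own z axis and vertical below 0.12 rad and linear speed of each of stapler, tape_measure, stamp, calculator below 0.02 m/s and angle between the x axis of stapler and the x axis of pad_stapler, either way round below 0.22 rad and horizontal distance between tape_measure and pad_tape below 0.012 m and z of tape_measure in the frame of pad_tape between 0.001 and 0.008 m and angle between the x axis of tape_measure and the x axis of pad_tape, either way round below 0.22 rad and horizontal distance between stamp and pad_stamp below 0.012 m and z of stamp in the frame of pad_stamp between 0.001 and 0.008 m and horizontal distance between calculator and pad_calculator below 0.012 m and z of calculator in the frame of pad_calculator between 0.001 and 0.008 m and angle between the x axis of calculator and the x axis of pad_calculator, either way round below 0.22 rad and distance of cup from where it was at the start of the episode below 0.02 m); the robot touches nothing.
It fails at once if the stapler is dropped or flung (faster than 0.6 m/s while within 30 mm of the desk) (height (world z) of stapler below 0.03 m and linear speed of stapler above 0.6 m/s).
It fails at once if the tape measure is dropped or flung (faster than 0.6 m/s while within 30 mm of the desk) (height (world z) of tape_measure below 0.03 m and linear speed of tape_measure above 0.6 m/s).
It fails at once if the stamp is dropped or flung (faster than 0.6 m/s while within 30 mm of the desk) (height (world z) of stamp below 0.03 m and linear speed of stamp above 0.6 m/s).
It fails at once if the calculator is dropped or flung (faster than 0.6 m/s while within 30 mm of the desk) (height (world z) of calculator below 0.03 m and linear speed of calculator above 0.6 m/s).
It fails at once if the cup is pushed away or tipped (distance of cup from where it was at the start of the episode above 0.03 m or angle between cup's own z axis and vertical above 0.3 rad).
It also fails if it takes over 109 s, if anything falls off the work surface, if the arm or the gripper's body presses on something with over 40 N, if the wrist force passes 120 N, or if a joint passes its speed limit or range.

ROBOT

A 6-joint arm with a two-finger parallel gripper is mounted at the origin on the work surface. World frame = base frame: x ahead of the robot, y to its left, z up, the work surface at z = 0. Lengths are in mm, angles in rad, forces in N, time in s.
With the tool pointing down it reaches from about 300 to 775 mm from the base axis. Payload 14.6 kg.
Tool frame: the origin (TCP) lies at the very end of the fingers, on their centre line; the grasp point (between the pads) lies 19 mm behind it; z points along the fingers, y is the direction in which the jaws open and shut (so a half turn about z gives the same grasp; the last joint's range is limited). The gripper opens to 94 mm and grips with 3 to 60 N. Pads are 16 mm wide; open, the fingers measure 119 mm over their backs; the gripper's body (75 mm by 177 mm) begins 78 mm behind the grasp point.
Start: joints at [-1.245, 0.3, 1.521, -0, 1.321, -0.067], TCP at [210.519, -508.105, 205.446] pointing down, gripper open.
Joint ranges: [-3.03, 3.03], [-0.79, 2.21], [0.23, 2.52], [-1.04, 4.18], [0, 3.07], [-2.55, 2.55]. Speed limits (rad/s): [2.22, 2.22, 2.57, 3.14, 3.14, 3.14].

INTERFACE

Orientations are given as a rotation vector (axis times angle).
In Python, from workcell import * gives the robot as it stands.
- The arm moves only by the tool drive_tool, never from a script. Its argument "moves" is text: rows parted by semicolons, each of 5 numbers parted by spaces: the opening, from 0 (shut) to 1 (fully open), then the shift along the tool's x, y, z in m, then the turn about the tool's z in degrees. A call has 1 to 20 rows; each row is the pose to reach, as a shift and turn from the pose commanded when the call began, along the tool's axes at that moment; what a row does not reach only later rows make up. A row lasts 1/12 s, in which the tool goes at most 41.7 mm and 7.16 degrees, less where a joint would pass 70% of its speed; a pose out of reach is approached as far as the arm can. A call with a gripper value outside its range is refused whole. The fingers move at their own pace and stop on an object; "squeeze" is the grip in N (left out, the last holds). Time passes only in rows, so rows that repeat a pose let the fingers close. It gives the time, the measured TCP pose, the force and the opening at its end, in the units of the state.
- state(): the state, without advancing time (a new reading comes with each control period).
- snapshot(name): name is "scene" or "top"; returns a dict with "img" (400x640x3 uint8, red, green, blue), "z_map" (400x640 float32, mm along the optical axis (not along the pixel's ray), 0 where there is no reading), "fovy" (degrees; the focal length in pixels is half the picture's height over the tangent of half this angle, whatever the lens; pixels are square), "cx", "cy" (the principal point, pixels), "extrinsics" (4x4, takes a point from camera to world coordinates). Camera axes: x right, y down, z forward; pixel columns grow to the right and rows downward; lengths in mm; the calibration is good to about 2 mm. A picture is of the moment at which its call begins.
- close_job(): hands the job in, once; it reports no verdict.
The state is a dict: "clock": time; "joint_pos": joint angles; "joint_velocities": joint speeds; "joint_efforts": joint torques, N m; "ee_pos": TCP position; "ee_rot": TCP orientation; "contact_force": force on the tool from outside, world axes, zero at the start; "moment": the same for the moment, N m; "gripper_width": opening from 0.0 (shut) to 1.0 (fully open).
Only numpy, scipy, OpenCV 4.12 (cv2) and the standard library are available. Lean on these libraries where they do the work, as an engineer would, in place of code of your own. Each camera call takes 0.05 s, during which the arm holds its last target.

## Working session

There is one attempt and no reset: what is moved stays moved. The work goes in short steps, Python scripts to look and compute and a tool call to move; the robot and the scene stay as the last step left them, time stands still between calls to the robot, and variables do not carry over. Pictures are saved under pics/ and viewed, and the job is handed in when it is done.

Besides the shell and the picture viewer there is one more tool, called after "Emit:" in YAML: its name, and indented under it one key for each argument. drive_tool: Moves the arm, as the interface text tells. Its arguments: {"type":"object","properties":{"moves":{"type":"string"},"squeeze":{"type":"number"}},"required":["moves"]}

```bash
mkdir -p pics; ls; cat > h.py <<'E'
from workcell import *
import numpy as np, cv2, pickle
def snap(name,tag):
    s=snapshot(name); pickle.dump(s,open(f'{tag}.pkl','wb'))
    cv2.imwrite(f'pics/{tag}.png',s['img'][:,:,::-1]); return s
def load(tag): return pickle.load(open(f'{tag}.pkl','rb'))
def K(s): 
    return 200/np.tan(np.radians(s['fovy'])/2)
def ray(s,u,v,z):
    f=K(s);E=np.array(s['extrinsics']);d=E[:3,:3]@np.array([(u-s['cx'])/f,(v-s['cy'])/f,1.])
    o=E[:3,3];return o+d*(z-o[2])/d[2]
def cloud(s):
    f=K(s);E=np.array(s['extrinsics']);v,u=np.mgrid[:400,:640];Z=s['z_map']
    P=np.stack([(u-s['cx'])/f*Z,(v-s['cy'])/f*Z,Z],-1)
    return P@E[:3,:3].T+E[:3,3]
E
python3 - <<'E'
from h import *
for n in('top','scene'):
    s=snap(n,n+'0');print(n,s['fovy'],s['cx'],s['cy'],np.round(s['extrinsics'],3).tolist(),(s['z_map']==0).mean())
print(state())
E
```

```text
pics
top 45.37774109549787 314.2196917908952 200.55059040958523 [[0.022, -0.998, 0.056, 387.822], [-0.999, -0.023, -0.026, 9.317], [0.027, -0.055, -0.998, 1342.992], [0.0, 0.0, 0.0, 1.0]] 0.00409375
scene 50.075841016033884 317.3632068326999 204.45602322128133 [[0.549, 0.506, -0.665, 1314.768], [0.836, -0.311, 0.453, -604.692], [0.022, -0.804, -0.594, 832.364], [0.0, 0.0, 0.0, 1.0]] 0.0240859375
{'clock': 0.1, 'joint_pos': array([-1.24459087e+00,  3.00423577e-01,  1.52153601e+00,  1.03930016e-05,
        1.32071655e+00, -6.65972003e-02]), 'joint_velocities': array([ 0.00083086, -0.00299578, -0.00246375, -0.00058336, -0.00129075,
        0.00095832]), 'joint_efforts': array([ 6.58025729e-04, -5.32650483e+01, -3.53287375e+01,  7.09647057e-02,
        2.34569359e-02, -6.39687300e-05]), 'ee_pos': array([ 210.45019103, -507.87623642,  204.93146748]), 'ee_rot': array([-3.08014188e+00, -6.12840016e-01,  2.04545987e-04]), 'contact_force': array([ 0.05822336, -0.18046067, -0.49535454]), 'moment': array([-0.04446588,  0.01907518,  0.00678287]), 'gripper_width': 1.0012220125767977}
```

View pics/top0.png

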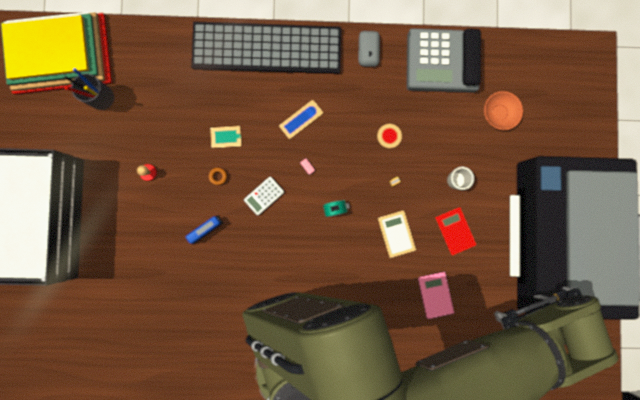

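View pics/scene0.png

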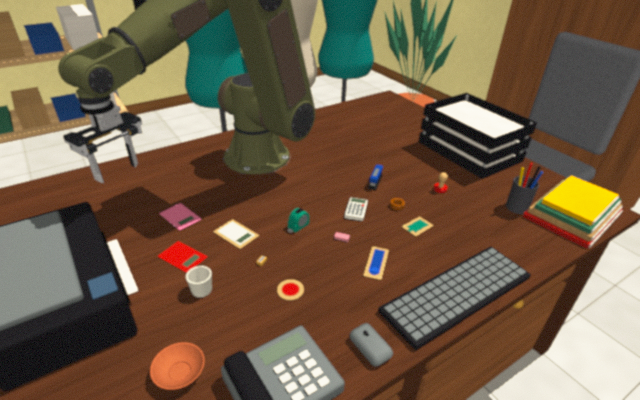

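The top view shows the loose items: stapler (203,229), tape measure (337,209), stamp (147,172), calculator (264,196) and cup (461,179). The pads are stapler (301,119), tape (226,136) and stamp (389,135). There are three calculator pad candidates: (397,233) cork with a white silhouette, (455,230) red and (436,295) pink. The first fits, because it has a cork border and a white silhouette. I'll enlarge it to confirm.

```bash
python3 - <<'E'
from h import *
s=load('top0');c=s['img'][90:320,120:500,::-1]
cv2.imwrite('pics/crop_top0.png',cv2.resize(c,None,fx=2.1,fy=2.1,interpolation=cv2.INTER_CUBIC))
s=load('scene0');c=s['img'][150:310,150:470,::-1]
cv2.imwrite('pics/crop_sc0.png',cv2.resize(c,None,fx=2.5,fy=2.5,interpolation=cv2.INTER_CUBIC))
for t in('top0','scene0'):
    s=load(t);P=cloud(s)
    uv=[(301,160),(350,170),(250,260),(397,238),(226,136),(389,135),(264,196),(203,229),(337,209),(147,172)] if t=='top0' else [(330,220),(300,260),(290,290),(376,262),(236,235),(418,226),(356,209),(180,217)]
    for u,v in uv: print(t,u,v,np.round(P[v,u],1), np.round(ray(s,u,v,0),1))
E
```

```text
top0 301 160 [577.   14.2  -4.6] [576.3  14.2   0. ]
top0 350 170 [ 5.514e+02 -1.249e+02  2.000e-01] [ 551.4 -124.9    0. ]
top0 250 260 [292.7 149.4   0.9] [292.7 149.5   0. ]
top0 397 238 [ 362.6 -259.7    5.9] [ 362.5 -260.9    0. ]
top0 226 136 [638.7 226.9   1.6] [638.9 227.1   0. ]
top0 389 135 [ 653.5 -233.6    4.2] [ 654.3 -234.4    0. ]
top0 264 196 [471.1 114.4  14.9] [472.  115.6   0. ]
top0 203 229 [376.3 273.1  46.1] [375.9 282.5   0. ]
top0 337 209 [437.9 -85.8  59.8] [440.2 -90.2   0. ]
top0 147 172 [525.4 425.1  57.3] [531.5 443.6   0. ]
scene0 330 220 [ 4.718e+02  1.830e+01 -1.000e-01] [471.9  18.2   0. ]
scene0 300 260 [ 572.5 -153.    -2.6] [ 574.8 -154.4   -0. ]
scene0 290 290 [ 656.8 -234.5    1.8] [ 655.4 -233.7    0. ]
scene0 376 262 [697.2  16.9   4.9] [693.5  20.6   0. ]
scene0 236 235 [ 387.5 -261.2    3.3] [ 383.8 -259.9    0. ]
scene0 418 226 [641.9 230.    3. ] [639.5 233.    0. ]
scene0 356 209 [483.6 110.1  14.2] [469.2 122.5   0. ]
scene0 180 217 [ 211.7 -370.6   -1.5] [ 213.7 -371.    -0. ]
```

View pics/crop_top0.png

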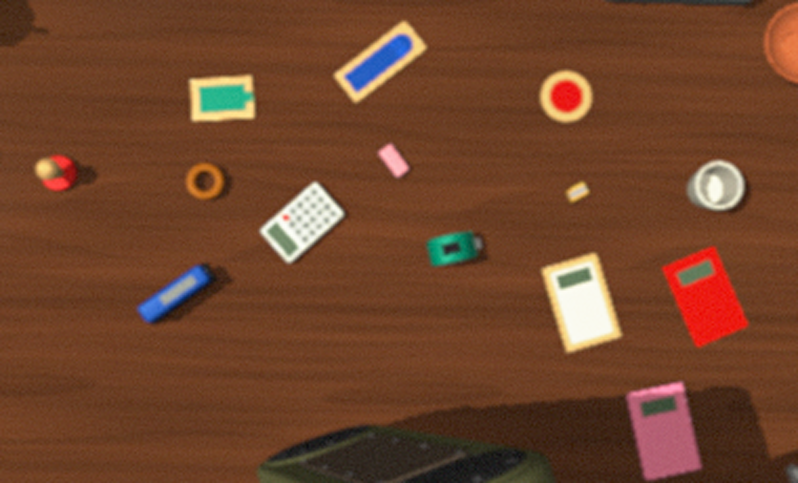

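View pics/crop_sc0.png

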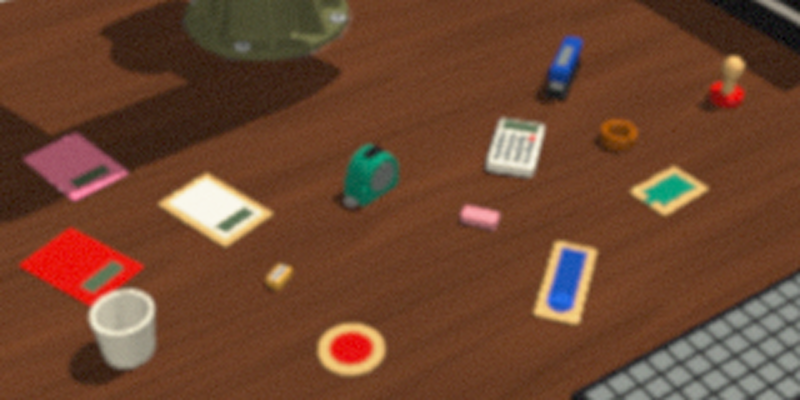

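Crop check: the pad at (397,233) in the top view has a cork rim and a white silhouette, so it is pad_calculator. The red and pink ones have no cork rim. Next I measure everything in both views.

```bash
cat > meas.py <<'E'
from h import *
S=4
def mask(s,box,kind):
    u0,v0,u1,v1=box
    im=cv2.resize(s['img'][v0:v1,u0:u1],None,fx=S,fy=S,interpolation=cv2.INTER_CUBIC)
    h=cv2.cvtColor(im,cv2.COLOR_RGB2HSV);H,Sa,V=[h[...,i].astype(int) for i in range(3)]
    if kind=='blue': m=(H>100)&(H<130)&(Sa>120)&(V>70)
    if kind=='green': m=(H>65)&(H<95)&(Sa>110)&(V>50)
    if kind=='red': m=((H<5)|(H>172))&(Sa>170)&(V>130)
    if kind=='bright': m=(V>165)
    if kind=='white': m=(V>150)&(Sa<90)
    if kind=='wood': m=(H>10)&(H<30)&(V>150)
    if kind=='bc': m=(V>150)|((H>35)&(H<95)&(V>60))|((H>95)&(H<135)&(Sa>120))
    m=m.astype(np.uint8)
    m=cv2.morphologyEx(m,cv2.MORPH_OPEN,np.ones((5,5)))
    cs,_=cv2.findContours(m,cv2.RETR_EXTERNAL,cv2.CHAIN_APPROX_NONE)
    c=max(cs,key=cv2.contourArea)
    return (c[:,0,:]+.5)/S-.5+np.array([u0,v0])
def rect(s,box,kind,z):
    p=mask(s,box,kind)
    w=np.array([ray(s,u,v,z)[:2] for u,v in p],np.float32)
    hull=cv2.convexHull(w)
    (c,(a,b),th)=cv2.minAreaRect(hull)
    if a<b: a,b,th=b,a,th+90
    M=cv2.moments(hull)
    return np.round([c[0],c[1],a,b,(th+90)%180-90, M['m10']/M['m00'],M['m01']/M['m00']],1)
E
python3 - <<'E'
from meas import *
t=load('top0');s=load('scene0')
for n,bt,bs,k,z in [
 ('pstap rim',(275,95,328,143),(358,240,395,282),'bc',4),
 ('pstap sil',(275,95,328,143),(358,240,395,282),'blue',4),
 ('ptape rim',(205,120,246,152),(398,212,438,240),'bc',4),
 ('ptape sil',(205,120,246,152),(398,212,438,240),'green',4),
 ('pstamp rim',(372,118,407,153),(272,274,308,304),'bright',4),
 ('pstamp sil',(372,118,407,153),(272,274,308,304),'red',4),
 ('pcalc rim',(372,205,420,261),(208,215,262,252),'bc',4),
 ('pcalc sil',(372,205,420,261),(208,215,262,252),'white',4),
 ('calc',(238,172,288,220),(340,192,372,225),'bc',16),
 ('stapler',(180,208,228,248),(364,162,388,190),'blue',46),
 ('tape',(320,195,352,222),(285,203,312,236),'green',58),
 ('stamp red',(132,158,162,187),(430,168,452,196),'red',14),
 ('stamp knob',(132,158,162,187),(430,168,452,196),'wood',58)]:
    print(n,'top',rect(t,bt,k,z),'scene',rect(s,bs,k,z))
P=cloud(t)
def hi(box,lo,hi_):
    u0,v0,u1,v1=box;q=P[v0:v1,u0:u1].reshape(-1,3);q=q[(q[:,2]>lo)&(q[:,2]<hi_)]
    (c,(a,b),th)=cv2.minAreaRect(q[:,:2].astype(np.float32));print(box,len(q),np.round(np.median(q,0),1),np.round(q.mean(0),1),np.round(c,1),round(a,1),round(b,1),round(th,1))
hi((180,208,228,248),36,60);hi((320,195,352,222),45,75);hi((238,172,288,220),10,25);hi((132,158,162,187),40,80)
for b in [(290,110,312,128),(218,130,234,142),(384,130,394,140),(390,222,404,246),(560,100,600,140),(300,220,320,250),(280,140,300,155)]:
    u0,v0,u1,v1=b;print(b,np.round(np.median(P[v0:v1,u0:u1].reshape(-1,3),0),1))
P=cloud(s)
for b in [(372,254,380,270),(412,222,424,230),(286,286,294,292),(226,230,246,240),(350,200,362,216),(371,168,381,182)]:
    u0,v0,u1,v1=b;print('sc',b,np.round(np.median(P[v0:v1,u0:u1].reshape(-1,3),0),1))
E
```

```text
pstap rim top [693.   18.1 126.5  53.1 -50.4 693.   18. ] scene [695.8  18.7 129.1  52.3 -50.2 695.9  18.7]
pstap sil top [692.9  18.   98.   25.3 -50.3 692.3  19. ] scene [694.9  18.9  96.   25.3 -49.8 694.7  19.6]
ptape rim top [636.7 228.4  86.3  60.9 -84.8 636.8 228.3] scene [639.4 229.   88.7  62.9 -84.4 639.5 228.8]
ptape sil top [637.6 222.9  66.7  30.6 -84.8 637.4 225.3] scene [639.1 224.1  65.1  29.3 -84.9 639.1 227.2]
pstamp rim top [ 652.5 -234.1   70.3   69.9    0.8  652.4 -234.1] scene [ 655.9 -233.3   70.7   68.8  -31.8  655.5 -233.3]
pstamp sil top [ 652.5 -234.    38.7   38.6    1.5  652.6 -234.2] scene [ 655.1 -233.5   39.2   37.5   57.9  655.1 -233.3]
pcalc rim top [ 374.9 -258.1  120.4   81.1   17.6  374.9 -258.1] scene [ 378.7 -258.2  123.    81.7   17.7  378.9 -258.1]
pcalc sil top [ 374.7 -258.6  103.1   63.4   17.8  374.7 -258.6] scene [ 377.3 -258.   104.8   64.1   17.7  377.3 -257.8]
calc top [472.6 116.7 101.4  61.4 -47.1 472.7 116.8] scene [480.8 112.  114.   62.8 -47.  480.5 112.6]
stapler top [375.1 274.   99.2  27.7 -53.  374.9 274.2] scene [389.4 267.3 
[... 629 characters left out ...]
 120.2 42.8
(132, 158, 162, 187) 97 [529.7 434.8  61.8] [529.7 435.7  60.8] [529.9 438.3] 26.6 28.0 31.7
(290, 110, 312, 128) [693.3  17.4   3.1]
(218, 130, 234, 142) [639.8 227.8   3.7]
(384, 130, 394, 140) [ 655.  -232.4    3.8]
(390, 222, 404, 246) [ 376.2 -258.5    4. ]
(560, 100, 600, 140) [ 714.4 -785.8   -1. ]
(300, 220, 320, 250) [ 3.679e+02 -1.400e+01  1.000e-01]
(280, 140, 300, 155) [ 6.123e+02  4.670e+01 -5.000e-01]
sc (372, 254, 380, 270) [694.5  17.6   4. ]
sc (412, 222, 424, 230) [640.9 229.6   4.3]
sc (286, 286, 294, 292) [ 653.8 -234.     3.7]
sc (226, 230, 246, 240) [ 383.4 -261.6    2.9]
sc (350, 200, 362, 216) [477.6 112.3  16.3]
sc (371, 168, 381, 182) [385.3 271.6  43.3]
```

```bash
cat > go.py <<'E'
from workcell import *
import sys,numpy as np
from scipy.spatial.transform import Rotation as R
def go(x,y,z,hd):
    s=state();r=R.from_rotvec(s['ee_rot']).as_matrix();d=r.T@(np.array([x,y,z])-s['ee_pos'])
    h=np.degrees(np.arctan2(r[1,0],r[0,0]))
    print('clock',s['clock'],'pos',s['ee_pos'].round(1),'hd',round(h,1),'tilt',r[2].round(3),'w',round(s['gripper_width'],3),'F',s['contact_force'].round(1))
    print('shift m',(d/1000).round(4),'turn',round(-((hd-h+180)%360-180),1))
if __name__=='__main__': go(*map(float,sys.argv[1:5]))
E
python3 - <<'E'
from meas import *
t=load('top0');s=load('scene0')
for n,im,b in(('t',t,(132,158,162,187)),('s',s,(430,168,452,196))):
    p=mask(im,b,'red')
    w=np.array([ray(im,u,v,10)[:2] for u,v in p],np.float32)
    print(n,np.round(cv2.minEnclosingCircle(w),1) if 0 else cv2.minEnclosingCircle(w))
    k=mask(im,b,'wood');w=np.array([ray(im,u,v,52)[:2] for u,v in k],np.float32);print(n,cv2.minEnclosingCircle(w),k.min(0),k.max(0),p.min(0),p.max(0))
E
python3 go.py 442 -79.5 160 103.4
```

```text
t ((530.6805419921875, 439.3252258300781), 24.263051986694336)
t ((531.1918334960938, 442.3943786621094), 14.070286750793457) [136.125 165.125] [145.625 174.625] [140.125 163.375] [154.875 180.375]
s ((531.3489379882812, 437.6704406738281), 30.277416229248047)
s ((529.6614379882812, 445.8251037597656), 27.63920783996582) [439.625 171.875] [447.125 180.125] [434.125 182.375] [447.125 191.875]
clock 0.1 pos [ 210.5 -507.9  204.9] hd 22.5 tilt [ 0.    -0.001 -1.   ] w 1.001 F [ 0.1 -0.2 -0.5]
shift m [ 0.3779 -0.3071  0.0453] turn -80.9
```

Emit:
drive_tool:
  moves: "1 0.378 -0.307 0 -81;1 0.378 -0.307 0 -81;1 0.378 -0.307 0 -81;1 0.378 -0.307 0 -81;1 0.378 -0.307 0 -81;1 0.378 -0.307 0 -81;1 0.378 -0.307 0 -81;1 0.378 -0.307 0 -81;1 0.378 -0.307 0 -81;1 0.378 -0.307 0 -81;1 0.378 -0.307 0.045 -81;1 0.378 -0.307 0.045 -81;1 0.378 -0.307 0.045 -81;1 0.378 -0.307 0.045 -81;1 0.378 -0.307 0.045 -81;1 0.378 -0.307 0.045 -81;1 0.378 -0.307 0.045 -81;1 0.378 -0.307 0.045 -81"
  squeeze: 20

```text
clock: 1.6
ee_pos: [442.2, -80.7, 161.0]
ee_rot: [1.946, 2.465, 0.001]
contact_force: [0.6, -0.0, 0.8]
gripper_width: 0.998
```

```bash
python3 go.py 442 -79.5 14 103.4
```

```text
clock 1.6 pos [442.2 -80.7 161. ] hd 103.4 tilt [-0.001  0.001 -1.   ] w 0.998 F [ 0.6 -0.   0.8]
shift m [ 0.0013 -0.      0.147 ] turn -0.0
```

Emit:
drive_tool:
  moves: "1 0.001 0 0.04 0;1 0.001 0 0.08 0;1 0.001 0 0.11 0;1 0.001 0 0.13 0;1 0.001 0 0.14 0;1 0.001 0 0.146 0;1 0.001 0 0.146 0;1 0.001 0 0.146 0;0.2 0.001 0 0.146 0;0.2 0.001 0 0.146 0;0.2 0.001 0 0.146 0;0.2 0.001 0 0.146 0;0.2 0.001 0 0.146 0;0.2 0.001 0 0.146 0;0.2 0.001 0 0.146 0;0.2 0.001 0 0.146 0"
  squeeze: 25

```text
clock: 2.93
ee_pos: [442.0, -78.8, 14.5]
ee_rot: [-1.945, -2.467, -0.0]
contact_force: [-1.0, 0.1, 0.4]
gripper_width: 0.47
```

```bash
python3 -c "
from h import *
s=snap('scene','g1');c=s['img'][150:310,200:420,::-1];cv2.imwrite('pics/g1c.png',cv2.resize(c,None,fx=3,fy=3,interpolation=cv2.INTER_CUBIC))"; python3 go.py 638 228.7 160 95.4
```

```text
clock 2.9833 pos [442.  -78.8  14.4] hd 103.5 tilt [ 0. -0. -1.] w 0.425 F [-0.7 -0.1  0. ]
shift m [ 0.2533  0.2624 -0.1456] turn 8.1
```

View pics/g1c.png

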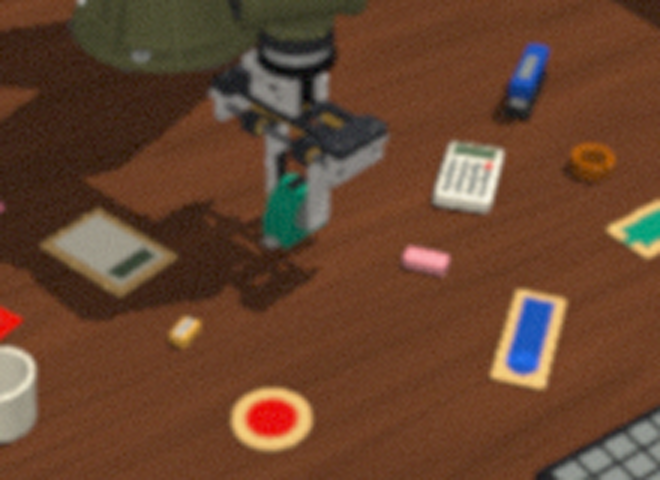

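The fingers straddle the tape measure at crop pixel (287,210) and are still closing. I give them more time and then lift.

Emit:
drive_tool:
  moves: "0.2 0 0 0 0;0.2 0 0 0 0;0.2 0 0 0 0;0.2 0 0 -0.01 0;0.2 0 0 -0.03 0;0.2 0 0 -0.06 0;0.2 0 0 -0.1 0;0.2 0 0 -0.12 0;0.2 0.02 0.02 -0.13 2;0.2 0.04 0.04 -0.13 4;0.2 0.06 0.062 -0.13 6"

```text
clock: 3.9
ee_pos: [488.8, -5.3, 146.1]
ee_rot: [2.074, 2.358, 0.002]
contact_force: [-0.2, -0.6, -2.4]
gripper_width: 0.381
```

```bash
python3 go.py 638 228.7 140 95.4
```

```text
clock 3.9 pos [488.8  -5.3 146.1] hd 97.3 tilt [-0.     0.002 -1.   ] w 0.381 F [-0.2 -0.6 -2.4]
shift m [0.213  0.1779 0.0064] turn 1.9
```

Emit:
drive_tool:
  moves: "0.2 0.03 0.025 0 0.5;0.2 0.06 0.05 0 1;0.2 0.09 0.075 0 1.5;0.2 0.12 0.1 0 1.5;0.2 0.15 0.125 0 1.5;0.2 0.175 0.146 0 1.5;0.2 0.192 0.16 0 1.5;0.2 0.201 0.167 0 1.5;0.2 0.203 0.17 0 1.5;0.2 0.203 0.17 0 1.5;0.2 0.203 0.17 0 1.5;0.2 0.203 0.17 0 1.5"

```text
clock: 4.9
ee_pos: [630.0, 216.5, 144.8]
ee_rot: [2.103, 2.334, -0.0]
contact_force: [-0.0, -1.1, -1.3]
gripper_width: 0.381
```

```bash
python3 -c "
from meas import *
s=snap('scene','c1');c=s['img'][100:310,300:520,::-1];cv2.imwrite('pics/c1c.png',cv2.resize(c,None,fx=2.8,fy=2.8,interpolation=cv2.INTER_CUBIC))"; python3 go.py 638 228.7 19 95.4
```

```text
clock 4.95 pos [630.1 216.5 144.9] hd 96.0 tilt [-0.  0. -1.] w 0.385 F [ 0.2  1.1 -1.4]
shift m [0.0113 0.0091 0.1259] turn 0.6
```

View pics/c1c.png

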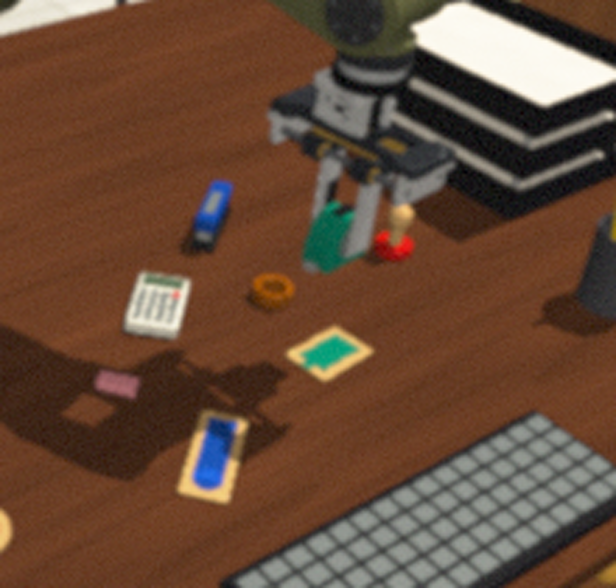

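The tape measure is held level above its pad (crop pixel 328,238; the pad is at 330,353). I lower it.

Emit:
drive_tool:
  moves: "0.2 0.011 0.009 0.02 0.6;0.2 0.011 0.009 0.05 0.6;0.2 0.011 0.009 0.08 0.6;0.2 0.011 0.009 0.1 0.6;0.2 0.011 0.009 0.112 0.6;0.2 0.011 0.009 0.118 0.6;0.2 0.011 0.009 0.122 0.6;0.2 0.011 0.009 0.124 0.6;0.2 0.011 0.009 0.126 0.6;0.2 0.011 0.009 0.126 0.6;0.2 0.011 0.009 0.126 0.6"

```text
clock: 5.87
ee_pos: [638.4, 229.4, 19.3]
ee_rot: [2.114, 2.323, 0.001]
contact_force: [0.7, -0.3, -2.1]
gripper_width: 0.38
```

```bash
python3 go.py 638 228.7 19 95.4
```

```text
clock 5.8667 pos [638.4 229.4  19.3] hd 95.4 tilt [ 0.     0.001 -1.   ] w 0.38 F [ 0.7 -0.3 -2.1]
shift m [-0.0007 -0.0005  0.0003] turn 0.0
```

Emit:
drive_tool:
  moves: "0.2 -0.0005 -0.0005 0.0008 0;0.2 -0.0005 -0.0005 0.0013 0;0.2 -0.0005 -0.0005 0.0013 0;0.7 -0.0005 -0.0005 0.0013 0;0.7 -0.0005 -0.0005 0.0013 0;0.7 -0.0005 -0.0005 0.0013 0;0.7 -0.0005 -0.0005 0.0013 0;0.7 -0.0005 -0.0005 0.0013 0;0.7 0 0 -0.01 0;0.7 0 0 -0.035 0;1 0 0 -0.075 0;1 0 0 -0.11 0;1 0 0 -0.13 0;1 0 0 -0.14 0"

```text
clock: 7.03
ee_pos: [639.1, 229.7, 163.3]
ee_rot: [2.112, 2.322, 0.008]
contact_force: [-0.3, -0.2, 0.3]
gripper_width: 0.947
```

```bash
python3 go.py 376.4 274.4 160 127.1
```

```text
clock 7.0333 pos [639.1 229.7 163.3] hd 95.4 tilt [ 0.001  0.006 -1.   ] w 0.947 F [-0.3 -0.2  0.3]
shift m [ 0.0692 -0.2573  0.0019] turn -31.7
```

Emit:
drive_tool:
  moves: "1 0.009 -0.036 0 -5;1 0.018 -0.072 0 -10;1 0.027 -0.108 0 -15;1 0.036 -0.144 0 -20;1 0.045 -0.18 0 -25;1 0.054 -0.21 0 -30;1 0.063 -0.238 0 -31.7;1 0.068 -0.252 0 -31.7;1 0.069 -0.257 0 -31.7;1 0.069 -0.257 0 -31.7;1 0.069 -0.257 0 -31.7"

```text
clock: 7.95
ee_pos: [376.3, 273.7, 158.4]
ee_rot: [1.399, 2.813, 0.0]
contact_force: [0.5, -0.4, 0.4]
gripper_width: 0.997
```

```bash
python3 -c "
from meas import *
s=snap('scene','p1');t=snap('top','p1t');c=np.vstack([cv2.resize(t['img'][95:255,130:360,::-1],None,fx=2,fy=2),cv2.resize(s['img'][150:290,230:460,::-1],None,fx=2,fy=2)]);cv2.imwrite('pics/p1c.png',c)"; python3 go.py 376.4 274.4 25 127.1
```

```text
clock 8.05 pos [376.6 273.6 158.3] hd 127.1 tilt [-0. -0. -1.] w 0.997 F [-0.3  0.1 -0.7]
shift m [0.0008 0.0004 0.1333] turn -0.0
```

View pics/p1c.png

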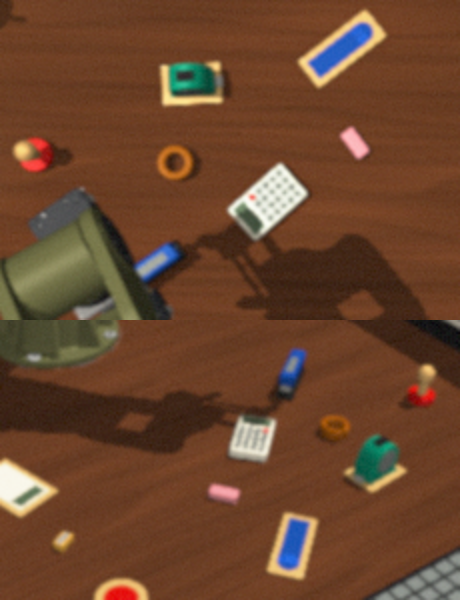

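The tape measure stands on its pad (upper crop 192,80; lower crop 377,460), and I'll measure it later. Now the stapler, with the TCP at z=25 to grip the blue top.

Emit:
drive_tool:
  moves: "1 0.001 0 0.04 0;1 0.001 0 0.075 0;1 0.001 0 0.1 0;1 0.001 0 0.12 0;1 0.001 0 0.13 0;1 0.001 0 0.133 0;1 0.001 0 0.133 0;0.1 0.001 0 0.133 0;0.1 0.001 0 0.133 0;0.1 0.001 0 0.133 0;0.1 0.001 0 0.133 0;0.1 0.001 0 0.133 0;0.1 0.001 0 0.133 0;0.1 0.001 0 0.133 0;0.1 0.001 0 0.133 0;0.1 0.001 0 0.133 0;0.1 0.001 0 0.133 0;0.1 0.001 0 0.133 0;0.1 0.001 0 0.133 0;0.1 0.001 0 0.133 0"
  squeeze: 25

```text
clock: 9.72
ee_pos: [375.2, 274.7, 25.5]
ee_rot: [1.399, 2.813, 0.0]
contact_force: [0.3, 0.4, 0.1]
gripper_width: 0.276
```

```bash
python3 go.py 694.3 18.4 160 129.7
```

```text
clock 9.7167 pos [375.2 274.7  25.5] hd 127.1 tilt [ 0.  0. -1.] w 0.276 F [0.3 0.4 0.1]
shift m [-0.3969  0.0999 -0.1345] turn -2.6
```

Emit:
drive_tool:
  moves: "0.1 0 0 -0.008 0;0.1 0 0 -0.025 0;0.1 0 0 -0.055 0;0.1 0 0 -0.09 0;0.1 0 0 -0.115 0;0.1 -0.01 0.002 -0.13 0;0.1 -0.03 0.008 -0.13 -1;0.1 -0.06 0.015 -0.13 -2;0.1 -0.095 0.024 -0.13 -2.6;0.1 -0.13 0.033 -0.13 -2.6;0.1 -0.165 0.042 -0.13 -2.6;0.1 -0.2 0.05 -0.13 -2.6;0.1 -0.235 0.059 -0.13 -2.6;0.1 -0.27 0.068 -0.13 -2.6;0.1 -0.305 0.077 -0.13 -2.6;0.1 -0.34 0.086 -0.13 -2.6;0.1 -0.37 0.093 -0.13 -2.6;0.1 -0.388 0.098 -0.13 -2.6;0.1 -0.397 0.1 -0.13 -2.6;0.1 -0.397 0.1 -0.13 -2.6"

```text
clock: 11.38
ee_pos: [695.0, 16.7, 155.0]
ee_rot: [-1.337, -2.842, 0.001]
contact_force: [-0.4, 0.2, -2.0]
gripper_width: 0.271
```

```bash
python3 -c "
from meas import *
s=snap('scene','c2');c=s['img'][100:310,300:520,::-1];cv2.imwrite('pics/c2c.png',cv2.resize(c,None,fx=2.8,fy=2.8,interpolation=cv2.INTER_CUBIC))"; python3 go.py 694.3 18.4 30 129.7
```

```text
clock 11.4333 pos [694.3  17.8 155.1] hd 129.7 tilt [ 0.001 -0.001 -1.   ] w 0.275 F [ 0.1  0.5 -1.8]
shift m [0.0003 0.0005 0.1251] turn -0.0
```

View pics/c2c.png

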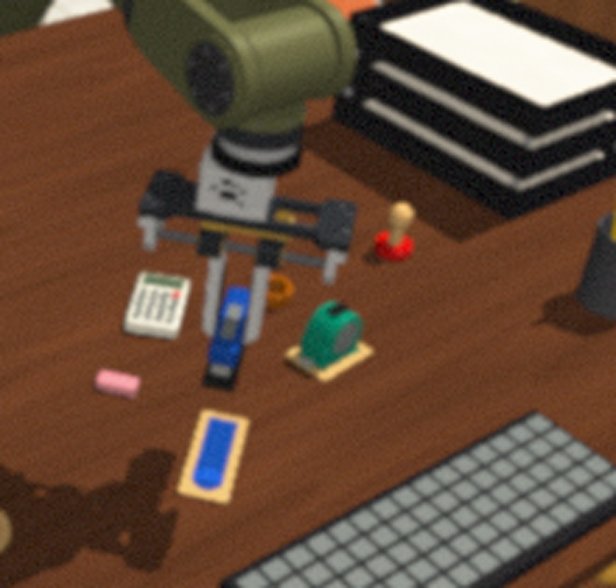

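The stapler is held level (crop 230,335) above its pad (213,455). I lower it.

Emit:
drive_tool:
  moves: "0.1 0 0.0005 0.02 0;0.1 0 0.0005 0.05 0;0.1 0 0.0005 0.08 0;0.1 0 0.0005 0.1 0;0.1 0 0.0005 0.112 0;0.1 0 0.0005 0.118 0;0.1 0 0.0005 0.122 0;0.1 0 0.0005 0.124 0;0.1 0 0.0005 0.125 0;0.1 0 0.0005 0.125 0;0.1 0 0.0005 0.1255 0;0.1 0 0.0005 0.126 0;0.1 0 0.0005 0.126 0"

```text
clock: 12.52
ee_pos: [694.9, 18.6, 29.7]
ee_rot: [1.335, 2.844, 0.0]
contact_force: [-0.6, 0.4, -1.3]
gripper_width: 0.274
```

```bash
python3 go.py 694.3 18.4 29.5 129.7
```

```text
clock 12.5167 pos [694.9  18.6  29.7] hd 129.7 tilt [-0.  0. -1.] w 0.274 F [-0.6  0.4 -1.3]
shift m [ 0.0002 -0.0006  0.0002] turn 0.0
```

Emit:
drive_tool:
  moves: "0.1 0 0 0.0006 0;0.1 0 0 0.001 0;0.1 0 0 0.001 0;0.6 0 0 0.001 0;0.6 0 0 0.001 0;0.6 0 0 0.001 0;0.6 0 0 0.001 0;0.6 0 0 0.001 0;0.6 0 0 -0.008 0;0.8 0 0 -0.03 0;1 0 0 -0.07 0;1 0 0 -0.105 0;1 0 0 -0.13 0;1 0 0 -0.135 0"

```text
clock: 13.68
ee_pos: [696.4, 18.6, 171.1]
ee_rot: [1.332, 2.837, 0.005]
contact_force: [1.0, 0.1, 1.0]
gripper_width: 0.919
```

```bash
python3 go.py 531.5 440.5 170 130
```

```text
clock 13.6833 pos [696.4  18.6 171.1] hd 129.7 tilt [-0.005  0.006 -1.   ] w 0.919 F [1.  0.1 1. ]
shift m [ 4.299e-01  1.427e-01 -3.000e-04] turn -0.3
```

Emit:
drive_tool:
  moves: "1 0.036 0.012 0 0;1 0.072 0.024 0 0;1 0.108 0.036 0 0;1 0.144 0.048 0 0;1 0.18 0.06 0 0;1 0.216 0.072 0 0;1 0.252 0.084 0 0;1 0.288 0.096 0 0;1 0.324 0.108 0 0;1 0.36 0.12 0 0;1 0.39 0.13 0 0;1 0.415 0.138 0 0;1 0.427 0.142 0 0;1 0.43 0.143 0 0;1 0.43 0.143 0 0;1 0.43 0.143 0 0"

```text
clock: 15.02
ee_pos: [530.8, 439.5, 164.4]
ee_rot: [1.336, 2.843, -0.001]
contact_force: [-0.3, 0.2, 0.2]
gripper_width: 1.002
```

```bash
python3 -c "
from meas import *
s=snap('scene','p2');t=snap('top','p2t');c=np.vstack([cv2.resize(t['img'][95:255,130:360,::-1],None,fx=2,fy=2),cv2.resize(s['img'][150:290,270:500,::-1],None,fx=2,fy=2)]);cv2.imwrite('pics/p2c.png',c)
print(rect(t,(275,95,328,143),'bc',4), rect(t,(275,95,328,143),'blue',50),rect(t,(205,120,246,152),'green',62))"; python3 go.py 531.5 440.5 33 130
```

```text
[693.1  17.9 127.   52.4 -50.6 692.7  20.1] [688.9  19.3  96.4  25.4 -50.8 689.2  19. ] [633.5 218.7  58.   41.  -85.9 632.3 219.7]
clock 15.1167 pos [531.  439.4 164.5] hd 129.6 tilt [-0. -0. -1.] w 1.001 F [-0.1  0.8  0.6]
shift m [0.0005 0.0011 0.1315] turn -0.4
```

View pics/p2c.png

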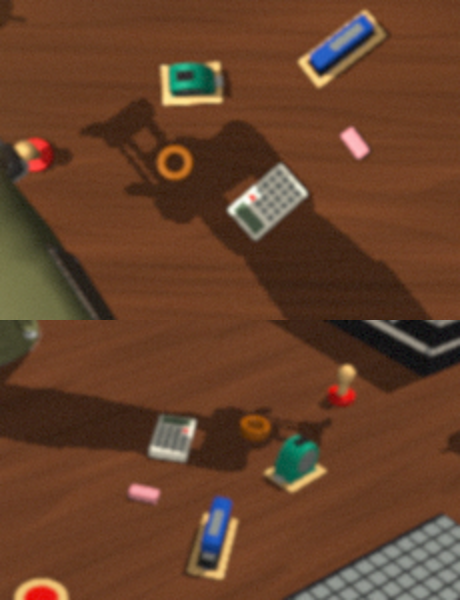

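```bash
python3 -c "
from meas import *
for tag,bt,bs in (('tape',(205,120,246,152),(398,195,440,240)),('stap',(275,95,328,143),(358,220,395,282))):
  c0=(637.8,228.6) if tag=='tape' else (694.3,18.4); a=np.radians(-84.6 if tag=='tape' else -50.3)
  for im,b,n in ((load('p2t'),bt,'top'),(load('p2'),bs,'sc')):
    q=cloud(im)[b[1]:b[3],b[0]:b[2]].reshape(-1,3); q=q[(q[:,2]>12)&(q[:,2]<75)]
    d=q[:,:2]-c0; al=d@[np.cos(a),np.sin(a)]; ac=d@[-np.sin(a),np.cos(a)]
    k=(abs(al)<70)&(abs(ac)<30)
    print(tag,n,k.sum(),'along',np.percentile(al[k],[1,3,50,97,99]).round(1),'across',np.percentile(ac[k],[1,3,50,97,99]).round(1),'z',np.percentile(q[k,2],[5,50,95]).round(1))
"

```

```text
tape top 366 along [-25.1 -23.4   8.3  34.9  35.6] across [-19.9 -19.5  -5.   14.7  16.3] z [21.  54.9 64.9]
tape sc 354 along [-23.4 -18.4  17.   34.7  35.6] across [-15.1 -14.2  10.6  20.9  21.2] z [15.2 42.8 62.3]
stap top 399 along [-50.6 -49.3  -3.7  44.5  46.3] across [-15.7 -14.4  -3.7  10.3  11.6] z [16.3 47.9 53.5]
stap sc 320 along [-45.7 -41.8  18.3  49.8  51.6] across [-10.7 -10.    2.7  14.9  15. ] z [13.8 48.3 52.1]
```

Stapler on pad: about 2 mm off along its axis. Tape measure: about 4 mm off along its axis, and centred across. Both are well inside 12 mm. Now the stamp, gripping the knob.

Emit:
drive_tool:
  moves: "1 0.0005 0.001 0.04 0;1 0.0005 0.001 0.075 0;1 0.0005 0.001 0.1 0;1 0.0005 0.001 0.12 0;1 0.0005 0.001 0.129 0;1 0.0005 0.001 0.1315 0;1 0.0005 0.001 0.1315 0;0.1 0.0005 0.001 0.1315 0;0.1 0.0005 0.001 0.1315 0;0.1 0.0005 0.001 0.1315 0;0.1 0.0005 0.001 0.1315 0;0.1 0.0005 0.001 0.1315 0;0.1 0.0005 0.001 0.1315 0;0.1 0.0005 0.001 0.1315 0;0.1 0.0005 0.001 0.1315 0;0.1 0.0005 0.001 0.1315 0;0.1 0.0005 0.001 0.1315 0;0.1 0.0005 0.001 0.1315 0;0.1 0.0005 0.001 0.1315 0;0.1 0.0005 0.001 0.1315 0"
  squeeze: 15

```text
clock: 16.78
ee_pos: [530.5, 441.9, 32.9]
ee_rot: [-1.335, -2.844, 0.0]
contact_force: [-0.3, 1.0, 1.1]
gripper_width: 0.285
```

```bash
python3 -c "
from h import *
s=snap('scene','g3');c=s['img'][120:240,380:520,::-1];cv2.imwrite('pics/g3c.png',cv2.resize(c,None,fx=4,fy=4,interpolation=cv2.INTER_CUBIC))"; python3 go.py 654 -233.7 165 129.6
```

```text
clock 16.8333 pos [530.5 441.8  32.9] hd 129.7 tilt [-0. -0. -1.] w 0.284 F [-0.3  0.7 -1.3]
shift m [-0.5986 -0.3366 -0.1321] turn 0.1
```

View pics/g3c.png

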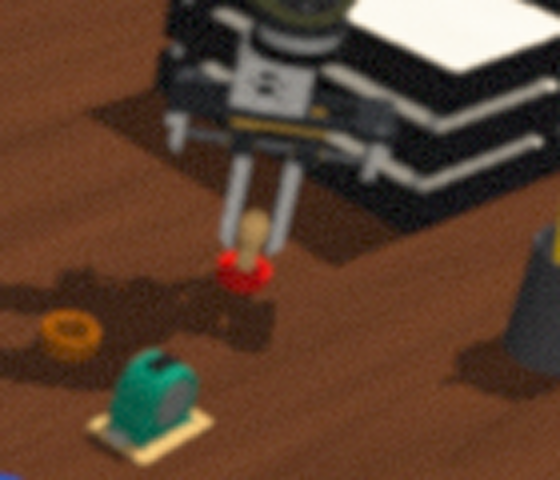

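Emit:
drive_tool:
  moves: "0.1 0 0 -0.008 0;0.1 0 0 -0.025 0;0.1 0 0 -0.055 0;0.1 0 0 -0.09 0;0.1 0 0 -0.115 0;0.1 -0.01 -0.006 -0.13 0;0.1 -0.035 -0.02 -0.132 0;0.1 -0.065 -0.037 -0.132 0;0.1 -0.097 -0.054 -0.132 0;0.1 -0.13 -0.073 -0.132 0;0.1 -0.163 -0.092 -0.132 0;0.1 -0.196 -0.11 -0.132 0;0.1 -0.229 -0.129 -0.132 0;0.1 -0.262 -0.147 -0.132 0;0.1 -0.295 -0.166 -0.132 0;0.1 -0.328 -0.184 -0.132 0;0.1 -0.361 -0.203 -0.132 0;0.1 -0.394 -0.222 -0.132 0;0.1 -0.427 -0.24 -0.132 0;0.1 -0.45 -0.253 -0.132 0"

```text
clock: 18.5
ee_pos: [623.5, -69.1, 165.7]
ee_rot: [1.337, 2.842, -0.0]
contact_force: [-0.1, 0.5, -1.0]
gripper_width: 0.287
```

```bash
python3 go.py 654 -233.7 165 129.6
```

```text
clock 18.5 pos [623.5 -69.1 165.7] hd 129.6 tilt [-0.001  0.    -1.   ] w 0.287 F [-0.1  0.5 -1. ]
shift m [-0.1462 -0.0815  0.0007] turn 0.0
```

Emit:
drive_tool:
  moves: "0.1 -0.03 -0.016 0 0;0.1 -0.06 -0.033 0 0;0.1 -0.09 -0.05 0 0;0.1 -0.115 -0.064 0 0;0.1 -0.135 -0.075 0 0;0.1 -0.144 -0.08 0 0;0.1 -0.146 -0.0815 0 0;0.1 -0.146 -0.0815 0 0;0.1 -0.146 -0.0815 0 0;0.1 -0.146 -0.0815 0 0"

```text
clock: 19.33
ee_pos: [654.1, -228.9, 165.3]
ee_rot: [1.333, 2.845, 0.0]
contact_force: [0.1, -0.7, -1.0]
gripper_width: 0.287
```

```bash
python3 -c "
from meas import *
s=snap('scene','c3');c=s['img'][140:320,200:420,::-1];cv2.imwrite('pics/c3c.png',cv2.resize(c,None,fx=3,fy=3,interpolation=cv2.INTER_CUBIC))"; python3 go.py 654 -233.7 37.5 129.6
```

```text
clock 19.3833 pos [ 654.1 -229.   165.3] hd 129.8 tilt [-0.  0. -1.] w 0.284 F [-0.   0.9 -0.6]
shift m [-0.0035 -0.0031  0.1278] turn 0.2
```

View pics/c3c.png

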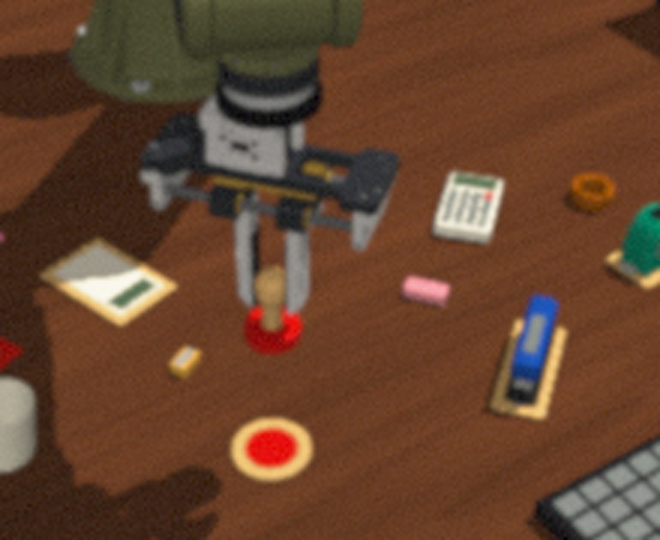

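```bash
python3 -c "
from meas import *
s=load('c3');p=mask(s,(275,235,305,262),'red')
for z in (133,146): 
  w=np.array([ray(s,u,v,z)[:2] for u,v in p],np.float32); print(z,w.min(0),w.max(0),w.mean(0),cv2.minEnclosingCircle(w))
P=cloud(s);k=mask(s,(280,225,300,250),'wood').astype(int)
q=P[228:262,275:305].reshape(-1,3);q=q[(q[:,2]>120)&(q[:,2]<151)];q=q[(abs(q[:,0]-654)<40)&(abs(q[:,1]+229)<40)];print(len(q),q.min(0),q.max(0),np.median(q,0))"
```

```text
133 [ 637.81683 -249.76808] [ 676.64124 -200.69962] [ 656.2169  -226.85202] ((656.6936645507812, -223.8866729736328), 26.037708282470703)
146 [ 650.4002  -256.36554] [ 688.5029  -208.20915] [ 668.45844 -233.87546] ((668.9259643554688, -230.96542358398438), 25.553810119628906)
225 [ 634.29455282 -253.09044553  133.31538695] [ 681.51390906 -209.07137703  149.64195479] [ 664.89544698 -236.72340298  145.51296218]
```

Emit:
drive_tool:
  moves: "0.1 -0.002 -0.0035 0.02 0;0.1 -0.002 -0.0035 0.05 0;0.1 -0.002 -0.0035 0.08 0;0.1 -0.002 -0.0035 0.1 0;0.1 -0.002 -0.0035 0.114 0;0.1 -0.002 -0.0035 0.121 0;0.1 -0.002 -0.0035 0.125 0;0.1 -0.002 -0.0035 0.127 0;0.1 -0.002 -0.0035 0.128 0;0.1 -0.002 -0.0035 0.128 0;0.1 -0.002 -0.0035 0.1285 0;0.1 -0.002 -0.0035 0.1285 0"

```text
clock: 20.38
ee_pos: [652.8, -234.3, 37.1]
ee_rot: [1.335, 2.843, 0.0]
contact_force: [0.5, 0.6, 0.2]
gripper_width: 0.283
```

```bash
python3 go.py 652.5 -232.7 37 129.7
```

```text
clock 20.3833 pos [ 652.8 -234.3   37.1] hd 129.7 tilt [-0.001  0.    -1.   ] w 0.283 F [0.5 0.6 0.2]
shift m [0.0014 0.0008 0.0001] turn 0.0
```

Emit:
drive_tool:
  moves: "0.1 0 0 0.0003 0;0.1 0 0 0.0003 0;0.7 0 0 0.0003 0;0.7 0 0 0.0003 0;0.7 0 0 0.0003 0;0.7 0 0 0.0003 0;0.7 0 0 0.0003 0;0.8 0 0 0.0003 0;0.8 0 0 -0.01 0;1 0 0 -0.035 0;1 0 0 -0.07 0;1 0 0 -0.105 0;1 0 0 -0.125 0;1 0 0 -0.128 0;1 0 0 -0.128 0"

```text
clock: 21.63
ee_pos: [653.0, -234.3, 166.5]
ee_rot: [1.334, 2.841, 0.0]
contact_force: [-0.4, 0.1, -0.4]
gripper_width: 1.001
```

```bash
python3 go.py 473.9 117.1 160 132.9
```

```text
clock 21.6333 pos [ 653.  -234.3  166.5] hd 129.7 tilt [-0.003  0.001 -1.   ] w 1.001 F [-0.4  0.1 -0.4]
shift m [0.3848 0.0867 0.0056] turn -3.2
```

Emit:
drive_tool:
  moves: "1 0.035 0.008 0 -1;1 0.07 0.016 0 -2;1 0.105 0.024 0 -3;1 0.14 0.032 0 -3.2;1 0.175 0.04 0 -3.2;1 0.21 0.047 0 -3.2;1 0.245 0.055 0 -3.2;1 0.28 0.063 0 -3.2;1 0.315 0.071 0 -3.2;1 0.35 0.079 0 -3.2;1 0.374 0.084 0 -3.2;1 0.385 0.087 0 -3.2;1 0.385 0.087 0 -3.2;1 0.385 0.087 0 -3.2"

```text
clock: 22.8
ee_pos: [473.5, 117.3, 163.9]
ee_rot: [-1.254, -2.88, 0.001]
contact_force: [0.3, 0.2, 0.0]
gripper_width: 1.002
```

```bash
python3 -c "
from meas import *
s=snap('scene','p3');t=snap('top','p3t');c=np.vstack([cv2.resize(t['img'][95:275,200:430,::-1],None,fx=2,fy=2),cv2.resize(s['img'][190:310,210:440,::-1],None,fx=2,fy=2)]);cv2.imwrite('pics/p3c.png',c)
print(rect(t,(372,118,407,153),'bright',4),rect(t,(372,118,407,153),'red',18),rect(s,(272,254,308,304),'red',18))"; python3 go.py 473.9 117.1 4 132.9
```

```text
[ 652.6 -231.9   70.6   65.8   -2.1  652.3 -233. ] [ 645.9 -230.1   42.2   30.    45.2  647.4 -231. ] [ 666.9 -237.6   45.8   34.4  -80.1  665.3 -238. ]
clock 22.9 pos [473.9 116.6 164. ] hd 132.9 tilt [ 0.    -0.001 -1.   ] w 0.997 F [-0.1 -0.7 -0.3]
shift m [0.0003 0.0004 0.16  ] turn -0.0
```

View pics/p3c.png

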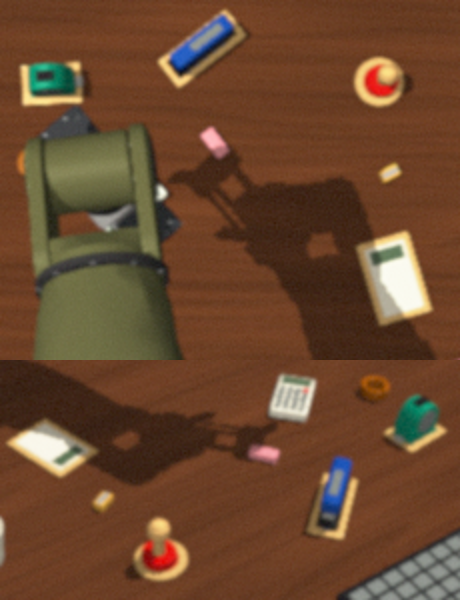

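The stamp stands upright on its pad (upper crop 380,80; lower crop 160,552). Now the calculator.

Emit:
drive_tool:
  moves: "1 0 0.0005 0.04 0;1 0 0.0005 0.08 0;1 0 0.0005 0.115 0;1 0 0.0005 0.14 0;1 0 0.0005 0.152 0;1 0 0.0005 0.157 0;1 0 0.0005 0.159 0;1 0 0.0005 0.16 0;1 0 0.0005 0.16 0;0.5 0 0.0005 0.16 0;0.5 0 0.0005 0.16 0;0.5 0 0.0005 0.16 0;0.5 0 0.0005 0.16 0;0.5 0 0.0005 0.16 0;0.5 0 0.0005 0.16 0;0.5 0 0.0005 0.16 0;0.5 0 0.0005 0.16 0;0.5 0 0.0005 0.16 0;0.5 0 0.0005 0.16 0"
  squeeze: 20

```text
clock: 24.48
ee_pos: [473.9, 118.0, 4.6]
ee_rot: [1.255, 2.88, 0.0]
contact_force: [-0.9, 0.1, 3.3]
gripper_width: 0.617
```

```bash
python3 go.py 376.8 -258.2 120 17.7
```

```text
clock 24.4833 pos [473.9 118.    4.6] hd 132.9 tilt [ 0.  0. -1.] w 0.617 F [-0.9  0.1  3.3]
shift m [-0.2095 -0.3272 -0.1155] turn 115.2
```

Emit:
drive_tool:
  moves: "0.5 0 0 -0.008 0;0.5 0 0 -0.025 0;0.5 0 0 -0.055 0;0.5 0 0 -0.09 0;0.5 0 0 -0.12 3;0.5 -0.008 -0.012 -0.13 8;0.5 -0.02 -0.03 -0.13 14;0.5 -0.035 -0.055 -0.13 21;0.5 -0.05 -0.08 -0.13 28;0.5 -0.067 -0.105 -0.13 35;0.5 -0.083 -0.13 -0.13 42;0.5 -0.1 -0.155 -0.13 49;0.5 -0.115 -0.18 -0.13 56;0.5 -0.131 -0.205 -0.13 63;0.5 -0.147 -0.23 -0.13 70;0.5 -0.163 -0.255 -0.13 77;0.5 -0.178 -0.278 -0.13 84;0.5 -0.19 -0.297 -0.13 91;0.5 -0.2 -0.312 -0.13 98;0.5 -0.207 -0.322 -0.13 104"

```text
clock: 26.15
ee_pos: [378.2, -254.4, 134.8]
ee_rot: [3.045, 0.772, -0.0]
contact_force: [0.3, -0.5, -1.1]
gripper_width: 0.615
```

```bash
python3 go.py 376.8 -258.2 130 17.7
```

```text
clock 26.15 pos [ 378.2 -254.4  134.8] hd 28.5 tilt [-0.  0. -1.] w 0.615 F [ 0.3 -0.5 -1.1]
shift m [-0.0031  0.0027  0.0048] turn 10.8
```

Emit:
drive_tool:
  moves: "0.5 -0.002 0.001 0 5;0.5 -0.002 0.002 0 9;0.5 -0.003 0.002 0 11;0.5 -0.003 0.002 0 11;0.5 -0.003 0.002 0 11;0.5 -0.003 0.002 0 11"

```text
clock: 26.65
ee_pos: [377.3, -256.0, 134.6]
ee_rot: [3.103, 0.491, 0.0]
contact_force: [-0.6, 0.7, -1.9]
gripper_width: 0.614
```

```bash
python3 -c "
from meas import *
s=snap('scene','c4');c=s['img'][120:300,140:360,::-1];cv2.imwrite('pics/c4c.png',cv2.resize(c,None,fx=3,fy=3,interpolation=cv2.INTER_CUBIC))"; python3 go.py 376.8 -258.2 9 17.7
```

```text
clock 26.7 pos [ 377.3 -256.   134.6] hd 18.0 tilt [ 0.  0. -1.] w 0.613 F [-0.1  0.4 -1.7]
shift m [-0.0012  0.002   0.1256] turn 0.3
```

View pics/c4c.png

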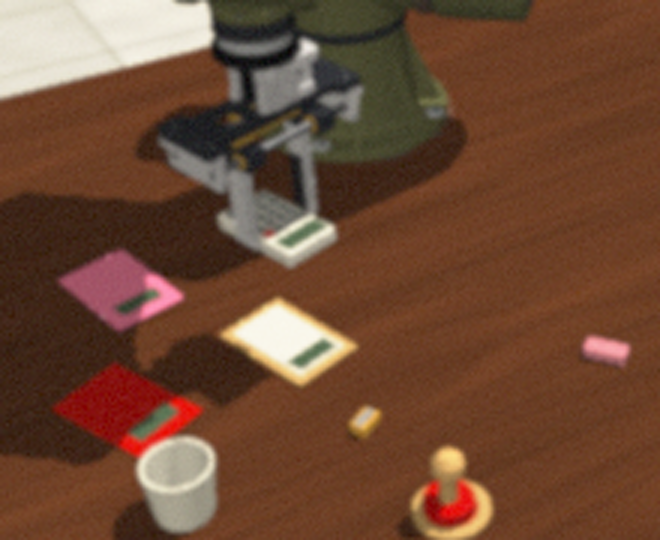

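The calculator is held level (crop 280,230) over the cork pad (288,342). I lower it.

Emit:
drive_tool:
  moves: "0.5 -0.001 0.002 0.02 0.3;0.5 -0.001 0.002 0.05 0.3;0.5 -0.001 0.002 0.08 0.3;0.5 -0.001 0.002 0.1 0.3;0.5 -0.001 0.002 0.112 0.3;0.5 -0.001 0.002 0.119 0.3;0.5 -0.001 0.002 0.123 0.3;0.5 -0.001 0.002 0.125 0.3;0.5 -0.001 0.002 0.1255 0.3;0.5 -0.001 0.002 0.126 0.3;0.5 -0.001 0.002 0.1265 0.3;0.5 -0.001 0.002 0.1265 0.3"

```text
clock: 27.7
ee_pos: [377.2, -258.5, 8.5]
ee_rot: [3.104, 0.481, 0.001]
contact_force: [0.4, 0.8, 1.6]
gripper_width: 0.615
```

```bash
python3 go.py 376.8 -258.2 8.5 17.7
```

```text
clock 27.7 pos [ 377.2 -258.5    8.5] hd 17.6 tilt [ 0.001  0.001 -1.   ] w 0.615 F [0.4 0.8 1.6]
shift m [-0.0003 -0.0004  0.    ] turn -0.1
```

Emit:
drive_tool:
  moves: "0.95 0 0 0 0;0.95 0 0 0 0;0.95 0 0 0 0;0.95 0 0 0 0;0.95 0 0 0 0;0.95 0 0 0 0;0.95 0 0 -0.005 0;1 0 0 -0.025 0;1 0 0 -0.06 0;1 0 0 -0.1 0;1 0 0 -0.14 0;1 0 0.02 -0.18 0;1 0 0.05 -0.2 0;1 -0.01 0.085 -0.2 0;1 -0.02 0.12 -0.2 0;1 -0.03 0.16 -0.2 0;1 -0.05 0.2 -0.2 0;1 -0.07 0.23 -0.2 0;1 -0.08 0.25 -0.2 0;1 -0.08 0.25 -0.2 0"

```text
clock: 29.37
ee_pos: [374.3, -524.1, 207.1]
ee_rot: [-3.105, -0.475, 0.001]
contact_force: [-0.5, 0.4, -0.0]
gripper_width: 0.999
```

```bash
python3 go.py 376.8 -258.2 8.5 17.7; python3 - <<'E'
from meas import *
t=snap('top','f');s=snap('scene','fs')
c=np.vstack([cv2.resize(t['img'][95:275,190:490,::-1],None,fx=2,fy=2),cv2.resize(s['img'][180:310,150:450,::-1],None,fx=2,fy=2)]);cv2.imwrite('pics/fc.png',c[:600])
print('calc top',rect(t,(378,210,414,257),'white',20),'pad',rect(t,(372,205,420,261),'bc',4))
print('calc sc',rect(s,(208,205,262,252),'white',20))
A=[('tape',(637.8,228.6),-84.6,(205,120,246,152),(398,195,440,240),12,75),('stap',(694.3,18.4),-50.3,(275,95,328,143),(358,220,395,282),12,60),
('stampbase',(654,-233.7),0,(365,110,410,158),(265,255,312,310),10,25),('stampknob',(654,-233.7),0,(365,110,410,158),(265,245,312,310),42,80),('calc',(376.8,-258.2),17.7,(370,200,422,265),(200,205,268,260),13,30),
('calcrim',(376.8,-258.2),17.7,(370,200,422,265),(200,205,268,260),13,30)]
for n,c0,a,bt,bs,lo,hi in A:
  a=np.radians(a)
  for im,b,m in((t,bt,'top'),(s,bs,'sc')):
    q=cloud(im)[b[1]:b[3],b[0]:b[2]].reshape(-1,3);q=q[(q[:,2]>lo)&(q[:,2]<hi)]
    d=q[:,:2]-c0;al=d@[np.cos(a),np.sin(a)];ac=d@[-np.sin(a),np.cos(a)];k=(abs(al)<75)&(abs(ac)<45)
    print(n,m,k.sum(),'along',np.percentile(al[k],[1,50,99]).round(1),'across',np.percentile(ac[k],[1,50,99]).round(1),'z',np.percentile(q[k,2],[5,50,95]).round(1))
for tag in('top0','f'):
    print('cup',tag,rect(load(tag),(442,160,480,198),'white',56))
for tag in('scene0','fs'):
    print('cup',tag,rect(load(tag),(180,258,220,302),'white',56))
E
```

```text
clock 29.3667 pos [ 374.3 -524.1  207.1] hd 17.4 tilt [-0.001 -0.001 -1.   ] w 0.999 F [-0.5  0.4 -0. ]
shift m [ 0.082  -0.2529  0.1987] turn -0.3
calc top [ 374.7 -257.8  101.7   64.1   17.7  374.6 -257.7] pad [ 374.8 -257.9  120.2   81.    17.6  374.8 -258. ]
calc sc [ 385.8 -261.   116.4   72.1   17.3  386.2 -260.8]
tape top 365 along [-24.6   8.2  35.5] across [-19.9  -5.5  16.7] z [23.6 54.3 64.4]
tape sc 353 along [-21.8  17.2  35.6] across [-15.5  10.9  20.9] z [15.3 42.3 62.7]
stap top 398 along [-50.5  -4.   46.9] across [-15.   -3.6  11.6] z [14.6 48.3 53.2]
stap sc 319 along [-45.4  18.1  50.5] across [-10.6   2.8  15.2] z [13.8 48.7 52.2]
stampbase top 131 along [-25.1  -9.   19.5] across [-26.1   2.9  18.9] z [12.3 17.1 21.1]
stampbase sc 176 along [-19.7   8.5  23.6] across [-23.6  -6.7  18.7] z [12.2 16.9 21. ]
stampknob top 86 along [-14.9  -3.5  10.1] across [-15.4  -1.8   9.9] z [57.5 65.6 70.2]
stampknob sc 113 along [-8.1  7.3 14.7] across [-15.7  -4.8   8.7] z [50.3 63.  69.3]
calc top 739 along [-50.5  -2.5  45.4] across [-28.8   0.7  28.5] z [15.4 20.2 24.6]
calc sc 457 along [-46.8   5.4  49.6] across [-29.4  -3.6  29.3] z [15.3 19.4 22.4]
calcrim top 739 along [-50.5  -2.5  45.4] across [-28.8   0.7  28.5] z [15.4 20.2 24.6]
calcrim sc 457 along [-46.8   5.4  49.6] across [-29.4  -3.6  29.3] z [15.3 19.4 22.4]
cup top0 [ 531.8 -423.6   66.9   63.6  -88.6  531.2 -424.4]
cup f [ 530.6 -424.4   66.9   64.4  -62.4  531.3 -424.4]
cup scene0 [ 554.6 -424.6  102.7   65.2    0.8  550.7 -428.5]
cup fs [ 554.7 -424.6  102.6   65.1    0.6  550.8 -428.4]
```

View pics/fc.png

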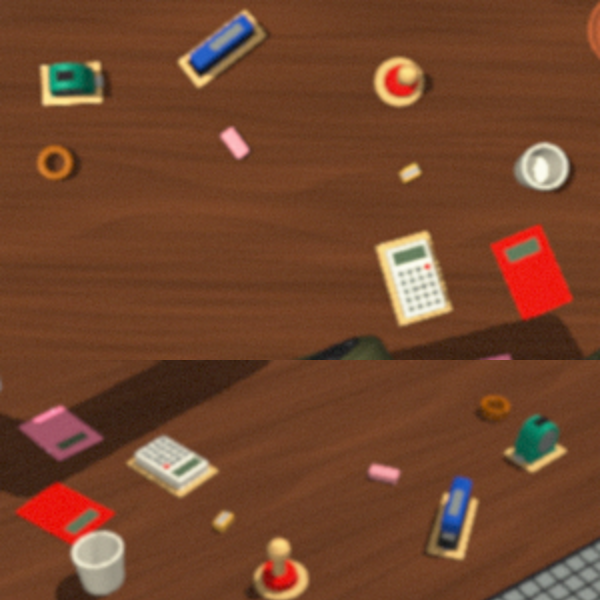

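The final picture shows all four things upright on their own pads: tape measure (75,80), stapler (222,43), stamp (400,80) and calculator (413,280). The cup at (543,167) has not moved and the arm is clear. I hand in.

```bash
python3 -c "
from workcell import *
print(close_job())"
```

```text
the job is handed in; nothing more can be done
None
```

I moved the tape measure, stapler, stamp and calculator, in that order, onto their cork pads and handed the job in at about 29.5 s of the 109 s allowed. The red and pink calculator look-alikes were left alone, and each thing was lowered to light contact before release.

Last checks from both cameras, all inside the 12 mm and 0.22 rad limits:

| Thing | Offset from pad centre | Alignment |
|---|---|---|
| Calculator | about 1 mm | within 1° |
| Stapler | about 2 mm by depth | within 1° |
| Stamp | about 3 mm | not needed (round) |
| Tape measure | about 4 mm along its length, about 0 across | about 1° |

- **Cup:** it stayed within about 1 mm of its start and upright.
- **Disagreements:**
  - The two views differ by about 2–4 mm, mostly in x.
  - Colour outlines of the tall things (tape measure, stapler, stamp) disagreed with the depth data by up to about 13 mm. Visible sides and hidden parts skew those outlines, so I relied on the depth data. The scene-view outline of the calculator was off by about 9 mm for the same reason.
  - The knob gripped at about 26.7 mm against the stated 28 mm, and the stamp stayed firm and upright.

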